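Square up a tart in the patisserie display

ROBOT

A 6-joint arm with a two-finger parallel gripper is mounted at the origin on the work surface. World frame = base frame: x ahead of the robot, y to its left, z up, the work surface at z = 0. Lengths are in m, angles in rad, forces in N, time in s.
With the tool pointing down it reaches from about 0.25 to 0.725 m from the base axis. Payload 9.7 kg.
Tool frame: the origin (TCP) lies on the centre line of the jaws, within the pads' length; the fingertips stand 22 mm ahead of it and the grasp point (between the pads) lies 3 mm ahead of it; z points along the fingers, y is the line along which they close (so a half turn about z gives the same grasp; the last joint's range is limited). The gripper opens to 85 mm and grips with 20 to 120 N. Pads are 22 mm wide; open, the fingers measure 114 mm over their backs; the gripper's body (76 mm by 85 mm) begins 54 mm behind the grasp point. The pads swing forward as they close: fully open they stand 13 mm farther back than shut.
Start: joints at [-1.196, 0.087, 0.176, 1.66, 0, 1.571], TCP at [0.201, -0.512, 0.253] pointing down, gripper open.
Joint ranges: [-3.13, 3.13], [-0.85, 1.81], [-1.15, 1.24], [-2.2, 2.28], [-1.44, 1.52], [-3.14, 3.14]. Speed limits (rad/s): [2.22, 2.22, 2.57, 3.14, 3.14, 3.14].

INTERFACE

Orientations are given as a unit quaternion [x, y, z, w].
In Python, from plant import robot gives the robot as it stands.
- The arm moves only by the tool jog_arm, never from a script. Its argument "steps" is a list of rows, each a list of 7 numbers: the finger opening in cm, from 0 to 8.54, then the shift along the tool's x, y, z in cm, then the turn, a rotation vector about the tool's x, y, z in degrees. A call has 1 to 10 rows; each row is the pose to reach, as a shift and turn from the pose commanded when the call began, along the tool's axes at that moment; what a row does not reach only later rows make up. A row lasts 1/10 s, in which the tool goes at most 50 mm and 8.59 degrees, less where a joint would pass 70% of its speed; a pose out of reach is approached as far as the arm can. A call with a gripper value outside its range is refused whole. The fingers move at their own pace and stop on an object; the grip force is fixed at half the most. Time passes only in rows, so rows that repeat a pose let the fingers close. It gives the time, the measured TCP pose, the force, the opening and the grip force at its end, in the units of the state.
- robot.state(): the state, without advancing time (a new reading comes with each control period).
- robot.camera(name): name is "side" or "top"; returns (picture, depth): 400x640x3 uint8, red, green, blue; 400x640 float32, m along the optical axis (not along the pixel's ray), 0 where there is no reading.
- robot.camera_model(name): a dict with "mtx" (3x3 intrinsics, pixels), "R" (3x3) and "t" (3): a world point X has camera coordinates R X + t. Camera axes: x right, y down, z forward; pixel columns grow to the right and rows downward; lengths in m; the calibration is good to about 2 mm. A picture is of the moment at which its call begins. camera_model takes no time and is no camera call.
- robot.hand_in(): hands the job in; it is judged then, once.
The state is a dict: "t": time; "joint_positions": joint angles; "qvel": joint speeds; "effort": joint torques, N m; "ee_pos": TCP position; "tcp_rot": TCP orientation; "contact_force": force on the tool from outside, world axes, zero at the start; "torque": the same for the moment, N m; "opening": opening from 0.0 (shut) to 1.0 (fully open); "finger_force": force on a finger pad.
Only numpy, scipy, OpenCV 4.12 (cv2) and the standard library are available. Lean on these libraries where they do the work, as an engineer would, in place of code of your own. Each camera call takes 0.05 s, during which the arm holds its last target. There are 200 camera calls.

TASK

One tart on the glass shelf has been left short of the row and askew. By its white board only, slide it gently along the glass until the board is flat and square against the brass front rail, centred behind the ticket that has no cake behind it. Do not touch the pastry, do not lift or tip the board, and leave the cakes and everything else as they are.

Things in the scene. Friction and masses are not known exactly. Their poses are not given: they have to be found in the camera images.
- tart: The stray tart on its loose square white board, the thing to push: 130 x 130 mm, 12 mm thick, 0.25 to 0.5 kg in all. Origin: centre of the board's underside; x, y parallel to its sides, z up. Starts 50 to 85 mm short of its place, up to 35 mm to either side of it, turned up to 0.35 rad from square (x points roughly at the rail). Slides with dry friction and stays where left.
- pastry: The round tart in the middle of that board, fixed to it: 93 mm across with a crown of piped cream, its top 51 mm above the glass. Origin: centre of its underside, on the board. Not to be touched. The board's sides stick out 18 mm beyond it.
- ticket (a point): Point on the rail's inner (robot-side) face, level with the glass top, at the middle of the ticket with no cake behind it. x: level, square to the rail, away from the robot; y along the rail; z up. The board's centre belongs 65 mm back along -x, its sides parallel to these axes. The ticket: black-framed card 72 x 46 mm fixed on the rail, facing away from the robot, top 64 mm above the glass.
- shelf: Fixed glass shelf on brass feet, 320 mm deep (x), 740 mm wide (y), glass top 40 mm above the counter. Origin: centre of its underside, at counter level; x away from the robot. The brass front rail, 6 mm thick, 18 mm high above the glass, runs along the far side, inner face at x = +135 mm. Three places for cakes about 210 mm apart along y; which one is free varies.
- dome_cake: Domed glazed cake, 92 mm across, on a loose 130 mm square white board like the tart's, home against the rail behind its own ticket; 55 mm high in all. Origin: centre of the board's underside. Leave alone. About 80 mm of bare glass separates boards standing side by side in the row.
- square_cake: Square layered chocolate cake, 88 mm wide, on a loose 130 mm square white board, already home against the rail behind its own ticket; 57 mm high in all. Origin: centre of the board's underside. Leave alone.
- jam_jar: Small jam jar with brass-coloured cap, 48 mm across, 52 mm high, standing loose on the glass on the robot's side of the domed cake. Origin: centre of its underside. Leave alone.
- ramekin: White ramekin of berries, 62 mm across, 34 mm high, standing loose on the glass on the robot's side of the square cake. Origin: centre of its underside. Leave alone.
- cake_server: Cake server with wooden handle, 258 mm long, lying on the counter on the right of the shelf (-y), clear of it. Origin: under the neck, 125 mm from the blade's tip. Leave alone.
- sugar_duster: Steel sugar duster, 62 mm across, 88 mm high, standing on the counter on the left of the shelf (+y), clear of it. Origin: centre of its underside. Leave alone.
Not all that is in view belongs to the job. What is shaped like the tart but turquoise is not meant.

How it is judged:
At the end, for the whole second after the job is handed in: The tart's board lies flat on the glass, at rest, its front side within 4 mm of the rail, square to the rail within 0.05 rad (3 degrees), its centre within 8 mm of the middle of the free ticket along the rail (x of tart in the frame of ticket between -0.069 and -0.062 m and y of tart in the frame of ticket between -0.008 and 0.008 m and angle between the x axis of tart and the x axis of ticket, either way round below 0.05 rad and angle between tart's own z axis and vertical below 0.03 rad and height (world z) of tart below 0.043 m and linear speed of tart below 0.01 m/s); the robot touches nothing.
It fails at once if the robot touches the pastry (contact force between any of the arm, the fingers and pastry above 0.3 N).
It fails at once if the tart's board is lifted off the glass, tipped or pushed off the shelf (height (world z) of tart above 0.046 m or height (world z) of tart below 0.03 m or angle between tart's own z axis and vertical above 0.1 rad).
It fails at once if the tart is shoved fast instead of slid gently (over 0.3 m/s) (linear speed of tart above 0.3 m/s).
It fails at once if a neighbouring cake is moved more than 8 mm (distance of any of dome_cake, square_cake from where it was at the start of the episode above 0.008 m).
It fails at once if the jar, ramekin, cake server or sugar duster is moved more than 15 mm (distance of any of jam_jar, ramekin, cake_server, sugar_duster from where it was at the start of the episode above 0.015 m).
It also fails if it takes over 64 s, if anything falls off the work surface, if the arm or the gripper's body presses on something with over 40 N, if the wrist force passes 120 N, or if a joint passes its speed limit or range.

## Working session

There is one attempt and no reset: what is moved stays moved. The work goes in short steps, Python scripts to look and compute and a tool call to move; the robot and the scene stay as the last step left them, time stands still between calls to the robot, and variables do not carry over. Pictures are saved under pics/ and viewed, at most 10 in all, crops included, and the job is handed in when it is done.

Besides the shell and the picture viewer there is one more tool, called after "Emit:" as a command line: name --pt "numbers of a row" for each row, then --argument value for the rest. jog_arm: Moves the arm, as the interface text tells. Its arguments: {"type":"object","properties":{"steps":{"type":"array","items":{"type":"array","items":{"type":"number"}}}},"required":["steps"]}

```bash
mkdir -p pics; ls; python3 - <<'E'
from plant import robot
import cv2,numpy as np
for n in("top","side"):
    p,d=robot.camera(n); cv2.imwrite(f"pics/{n}0.png",p[:,:,::-1]); np.save(f"{n}0.npy",d)
    m=robot.camera_model(n); print(n,np.round(m["mtx"],1).tolist(),np.round(m["R"],3).tolist(),np.round(m["t"],3))
s=robot.state();print(s["ee_pos"],s["tcp_rot"],s["t"])
E
```

```text
pics
top [[411.6, 0.0, 323.5], [0.0, 411.6, 196.5], [0.0, 0.0, 1.0]] [[-0.023, -1.0, -0.005], [-0.998, 0.023, -0.059], [0.059, 0.004, -0.998]] [-0.003  0.442  1.162]
side [[503.5, 0.0, 321.7], [0.0, 503.5, 199.7], [0.0, 0.0, 1.0]] [[-0.857, -0.516, -0.002], [-0.345, 0.575, -0.742], [0.384, -0.635, -0.67]] [0.391 0.194 1.211]
[ 0.20129466 -0.51161993  0.25264966] [ 9.82489599e-01  1.86316410e-01 -1.09414211e-04 -6.09864384e-04] 0.1
```

View pics/top0.png

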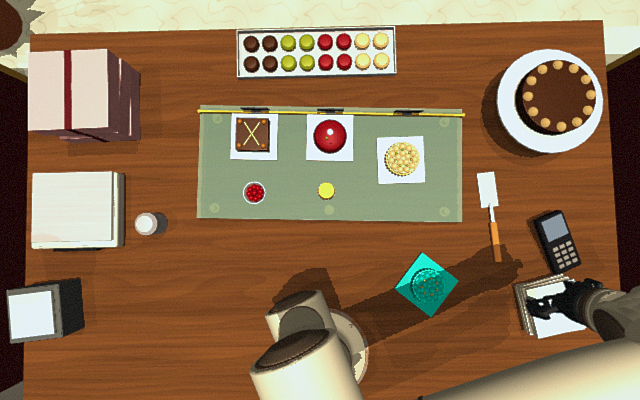

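View pics/side0.png

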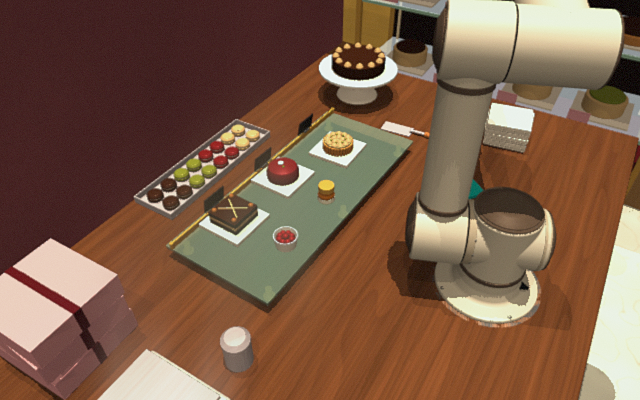

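The candidates in the top view are the tart on a white board at (401,159) and the turquoise lookalike on the counter at (428,285). The white one on the glass fits. The free ticket is the one at about (408,112). I'll measure both and confirm with a crop.

```bash
cat > h.py <<'E'
import cv2,numpy as np
from plant import robot
def cast(n,uv,z):
    m=robot.camera_model(n);R=np.array(m["R"]);t=np.array(m["t"])
    uv=np.atleast_2d(uv).astype(float);d=np.c_[uv,np.ones(len(uv))]@np.linalg.inv(m["mtx"]).T@R
    c=-R.T@t;return c+d*((z-c[2])/d[:,2])[:,None]
def boards(p,n="top",lo=120,z=.052):
    g=((p.min(2)>lo)&(p.max(2).astype(int)-p.min(2)<45)).astype(np.uint8)
    out=[]
    for c in cv2.findContours(g,cv2.RETR_EXTERNAL,cv2.CHAIN_APPROX_NONE)[0]:
        if cv2.contourArea(c)<600: continue
        w=cast(n,c[:,0],z)[:,:2]
        r=cv2.minAreaRect((w*1000).astype(np.float32)); out.append((c[:,0].mean(0).round(),np.round(r[0],1),np.round(r[1],1),round(r[2],1)))
    return out
E
python3 - <<'E'
from h import *
p=cv2.imread("pics/top0.png")[:,:,::-1]
for b in boards(p[90:230,190:470].copy()) : pass
q=np.zeros_like(p);q[90:230,190:470]=p[90:230,190:470]
for b in boards(q): print(b)
h=cv2.cvtColor(q,cv2.COLOR_RGB2HSV)
br=cv2.inRange(h,(20,130,120),(35,255,255));br[120:]=0
v,u=np.nonzero(br)
# lowest row of rail per column -> inner top edge
cols=np.unique(u);lo=np.array([[c,v[u==c].max()+.5] for c in cols])
w=cast("top",lo,.058);k=np.polyfit(w[:,1],w[:,0],1)
for _ in range(3):
    r=w[:,0]-np.polyval(k,w[:,1]);g=abs(r)<.003;k=np.polyfit(w[g,1],w[g,0],1)
print("rail inner x=%.4f*y+%.4f"%tuple(k),g.sum(),w[:,1].min(),w[:,1].max())
dk=(cv2.inRange(q,(1,1,1),(60,60,60)));dk[118:]=0
for c in cv2.findContours(dk,0,1)[0]:
    if cv2.contourArea(c)>15:
        x,y,a,b=cv2.boundingRect(c);print("dark",x,y,a,b,cast("top",[[x+a/2-.5,y+b/2]],.104)[0],cast("top",[[x+a/2-.5,y+b/2]],.08)[0])
d=np.load("top0.npy");print(d[108:118,404:412].round(3))
cv2.imwrite("pics/c1.png",cv2.resize(p[90:230,300:470][:,:,::-1],None,fx=4,fy=4,interpolation=cv2.INTER_CUBIC))
E
```

```text
(array([314., 159.]), array([522.9, -31.5]), array([729.7, 293.5]), 87.8)
rail inner x=0.0400*y+0.6711 214 -0.4080116797525102 0.3330361149774088
dark 394 110 25 6 [ 0.6541872  -0.23840049  0.104     ] [ 0.66043477 -0.24329312  0.08      ]
dark 318 109 25 4 [ 0.66445664 -0.03626533  0.104     ] [ 0.67093203 -0.03667359  0.08      ]
dark 241 108 28 4 [0.67201216 0.16506899 0.104     ] [0.67865518 0.16912735 0.08      ]
[[1.161 1.163 1.159 1.163 1.161 1.164 1.163 1.163]
 [1.163 1.162 1.16  1.16  1.16  1.16  1.159 1.158]
 [1.098 1.098 1.097 1.101 1.096 1.093 1.099 1.097]
 [1.105 1.103 1.101 1.1   1.102 1.099 1.103 1.1  ]
 [1.137 1.132 1.134 1.131 1.133 1.132 1.134 1.126]
 [1.135 1.138 1.134 1.138 1.138 1.135 1.136 1.138]
 [1.139 1.14  1.136 1.138 1.14  0.    1.137 1.138]
 [1.14  1.139 1.134 1.136 1.137 1.139 1.137 1.137]
 [1.155 1.158 1.156 1.16  1.161 1.156 1.159 1.156]
 [1.161 1.161 1.162 1.162 1.161 1.159 1.16  1.159]]
```

View pics/c1.png

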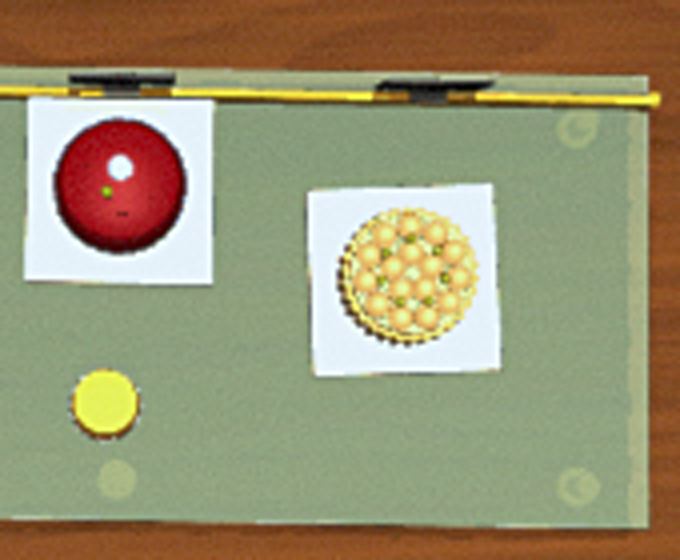

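The crop confirms the golden tart on its white board, with corners around (308,192), (492,184), (500,370) and (314,376) in the crop. The free ticket is at (435,88) in the crop. I'll raise the white threshold and measure again.

```bash
python3 - <<'E'
from h import *
p=cv2.imread("pics/top0.png")[:,:,::-1]
q=np.zeros_like(p);q[90:230,190:470]=p[90:230,190:470]
for b in boards(q,lo=180): print(b)
P=cv2.imread("pics/side0.png")[:,:,::-1]
q=np.zeros_like(P);q[100:260,180:420]=P[100:260,180:420]
for b in boards(q,"side",lo=150): print("side",b)
# ticket dark in side
dk=cv2.inRange(P[100:220,190:330],(0,0,0),(45,40,40))
for c in cv2.findContours(dk,0,1)[0]:
    if cv2.contourArea(c)>40:
        x,y,a,b=cv2.boundingRect(c);print(x+190,y+100,a,b)
E
```

```text
(array([400., 160.]), array([ 537.6, -229.2]), array([129.1, 129.2]), 0.6)
(array([329., 137.]), array([604.5, -33.8]), array([128.5, 128.5]), 87.2)
(array([254., 136.]), array([612.3, 177.5]), array([129.4, 128.6]), 87.3)
298 114 15 21
```

The tart's board is at (537.6, -229) mm, yaw about +0.6°. Its place is about (596, -245), yaw about -2.4° (the rail's angle). So it needs 13 mm toward -y along the rail, then 59 mm forward. I'll push the left side first with both open fingers, keeping the tool square to the rail, then push the rear edge. First I move above the left side.

Emit:
jog_arm --pt "8.5 45 -22.5 0 0 0 -66" --pt "8.5 45 -22.5 0 0 0 -66" --pt "8.5 45 -22.5 0 0 0 -66" --pt "8.5 45 -22.5 0 0 0 -66" --pt "8.5 45 -22.5 0 0 0 -66" --pt "8.5 45 -22.5 0 0 0 -66" --pt "8.5 45 -22.5 0 0 0 -66" --pt "8.5 45 -22.5 0 0 0 -66" --pt "8.5 45 -22.5 0 0 0 -66" --pt "8.5 45 -22.5 0 0 0 -66"

```text
t: 1.1
ee_pos: [0.5366, -0.1381, 0.2531]
tcp_rot: [0.722, 0.691, -0.0, -0.0]
contact_force: [0.3, -0.6, 0.4]
opening: 0.995
finger_force: 0.0
```

Emit:
jog_arm --pt "8.5 0 0 5 0 0 0" --pt "8.5 0 0 10 0 0 0" --pt "8.5 0 0 14 0 0 0" --pt "8.5 0 0 15.5 0 0 0" --pt "8.5 0 0 15.5 0 0 0" --pt "8.5 0 0 15.5 0 0 0"

```text
t: 1.7
ee_pos: [0.5364, -0.1403, 0.1002]
tcp_rot: [0.723, 0.691, 0.001, 0.001]
contact_force: [0.6, 0.7, -0.3]
opening: 0.993
finger_force: 0.0
```

```bash
python3 - <<'E'
from h import *
for n,(a,b,c,e) in dict(top=(90,230,300,470),side=(80,220,240,410)).items():
    p,d=robot.camera(n);cv2.imwrite(f"pics/{n}1.png",p[:,:,::-1])
    globals()[n]=cv2.resize(p[a:b,c:e,::-1],None,fx=3,fy=3,interpolation=cv2.INTER_CUBIC)
cv2.imwrite("pics/c2.png",cv2.resize(np.hstack([top,side]),(800,330)))
E
```

```text
(no output)
```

View pics/c2.png

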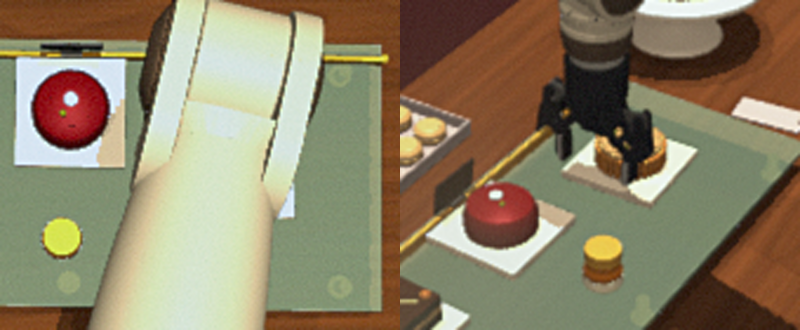

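The open fingers hover just left of the tart's board, with tips at about (628,180) and (562,155) in the picture. They are clear of the board and the dome cake. I'll lower them slowly and feel for the glass.

Emit:
jog_arm --pt "8.5 0 0 1.5 0 0 0" --pt "8.5 0 0 2.8 0 0 0" --pt "8.5 0 0 3.2 0 0 0" --pt "8.5 0 0 3.4 0 0 0" --pt "8.5 0 0 3.4 0 0 0" --pt "8.5 0 0 3.4 0 0 0"

```text
t: 2.4
ee_pos: [0.5358, -0.1401, 0.0646]
tcp_rot: [0.723, 0.691, 0.0, 0.0]
contact_force: [0.3, -0.0, 0.4]
opening: 0.991
finger_force: 0.0
```

```bash
python3 - <<'E'
from h import *
p,d=robot.camera("side");cv2.imwrite("pics/side2.png",p[:,:,::-1])
cv2.imwrite("pics/c3.png",cv2.resize(p[110:190,270:390,::-1],None,fx=6,fy=6,interpolation=cv2.INTER_CUBIC))
E
```

```text
(no output)
```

View pics/c3.png

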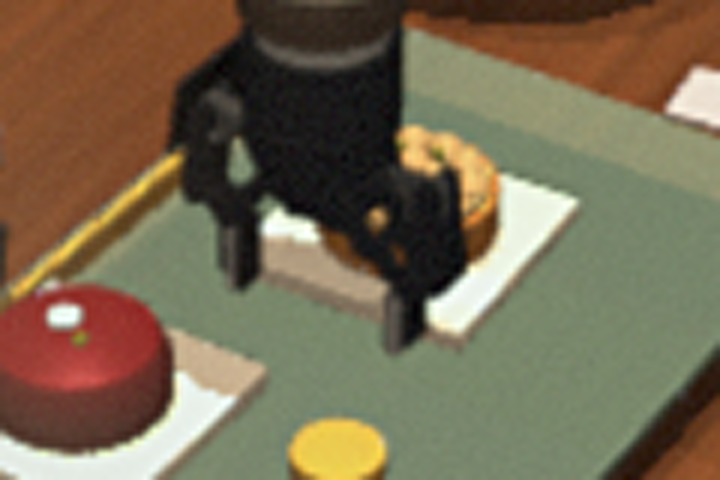

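Tips are at crop (400,352) and (240,288), near the glass. I'll work out the tip height by ray while feeling further down.

```bash
python3 - <<'E'
from h import *
for z in (.04,.045,.05,.055,.06): print(z,cast("side",[[336.7,168.7],[310,158]],z).round(4).tolist())
E
```

```text
0.04 [[0.4939, -0.1475, 0.04], [0.5879, -0.1509, 0.04]]
0.045 [[0.4908, -0.142, 0.045], [0.5843, -0.1454, 0.045]]
0.05 [[0.4878, -0.1365, 0.05], [0.5808, -0.1399, 0.05]]
0.055 [[0.4848, -0.131, 0.055], [0.5772, -0.1344, 0.055]]
0.06 [[0.4817, -0.1255, 0.06], [0.5737, -0.1289, 0.06]]
```

Emit:
jog_arm --pt "8.5 0 0 0.3 0 0 0" --pt "8.5 0 0 0.6 0 0 0" --pt "8.5 0 0 0.6 0 0 0"

```text
t: 2.75
ee_pos: [0.5354, -0.1399, 0.0578]
tcp_rot: [0.723, 0.691, -0.0, -0.0]
contact_force: [0.3, 0.3, 0.1]
opening: 0.99
finger_force: 0.0
```

By ray, the open tips are about 9 mm ahead of the TCP, so I go 4 mm lower and make the side push in small rows.

Emit:
jog_arm --pt "8.5 0 0 0.4 0 0 0" --pt "8.5 -0.4 0 0.4 0 0 0" --pt "8.5 -0.8 0 0.4 0 0 0" --pt "8.5 -1.2 0 0.4 0 0 0" --pt "8.5 -1.5 0 0.4 0 0 0" --pt "8.5 -1.8 0 0.4 0 0 0" --pt "8.5 -2.1 0 0.4 0 0 0" --pt "8.5 -2.4 0 0.4 0 0 0" --pt "8.5 -2.4 0 0.4 0 0 0"

```text
t: 3.65
ee_pos: [0.5345, -0.1644, 0.0543]
tcp_rot: [0.723, 0.691, -0.0, 0.0]
contact_force: [-0.1, 0.8, 0.3]
opening: 0.997
finger_force: 0.0
```

```bash
python3 - <<'E'
from h import *
p,d=robot.camera("side");cv2.imwrite("pics/side3.png",p[:,:,::-1])
cv2.imwrite("pics/c4.png",cv2.resize(p[110:190,270:390,::-1],None,fx=6,fy=6,interpolation=cv2.INTER_CUBIC))
E
```

```text
(no output)
```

View pics/c4.png

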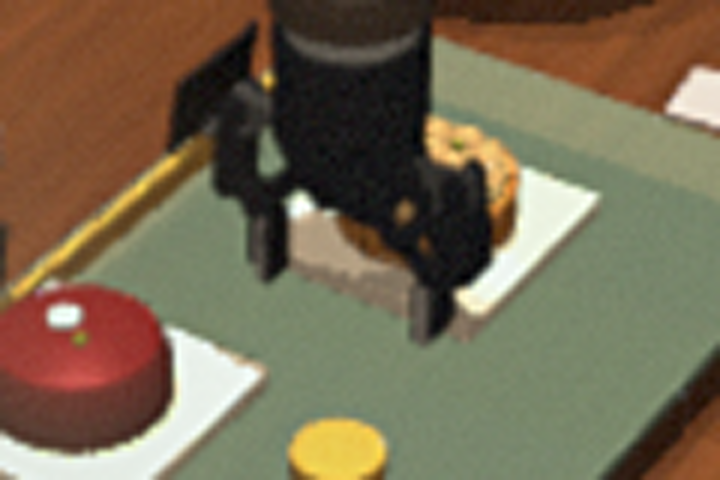

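The board has moved about 10 mm, with its right corner now at crop (600,200). I'll push 2 mm more, back off, rise, and turn behind the board.

Emit:
jog_arm --pt "8.5 -0.2 0 0 0 0 0" --pt "8.5 -0.2 0 0 0 0 0" --pt "8.5 0.6 0 0 0 0 0" --pt "8.5 1.5 0 0 0 0 0" --pt "8.5 1.5 0 -3 0 0 0" --pt "8.5 1.5 0 -8 0 0 0" --pt "8.5 1.5 0 -12 0 0 0" --pt "8.5 1.5 0 -12 0 0 0"

```text
t: 4.5
ee_pos: [0.5373, -0.1488, 0.1807]
tcp_rot: [0.722, 0.692, 0.002, 0.004]
contact_force: [-0.1, 0.0, 0.3]
opening: 0.995
finger_force: 0.0
```

Emit:
jog_arm --pt "8.5 -10 -13 0 0 0 90" --pt "8.5 -10 -13 0 0 0 90" --pt "8.5 -10 -13 0 0 0 90" --pt "8.5 -10 -13 0 0 0 90" --pt "8.5 -10 -13 0 0 0 90" --pt "8.5 -10 -13 0 0 0 90" --pt "8.5 -10 -13 0 0 0 90" --pt "8.5 -10 -13 0 0 0 90" --pt "8.5 -10 -13 0 0 0 90" --pt "8.5 -10 -13 0 0 0 90"

```text
t: 5.5
ee_pos: [0.401, -0.2426, 0.1738]
tcp_rot: [1.0, 0.01, -0.0, -0.0]
contact_force: [-0.6, 0.7, -1.2]
opening: 0.994
finger_force: 0.0
```

Emit:
jog_arm --pt "8.5 0 0 0 0 0 4.4" --pt "8.5 0 0 0 0 0 4.4" --pt "8.5 0 0 0 0 0 4.4"

```text
t: 5.8
ee_pos: [0.401, -0.2428, 0.174]
tcp_rot: [1.0, -0.024, -0.0, -0.0]
contact_force: [-0.4, 0.8, 0.2]
opening: 0.995
finger_force: 0.0
```

```bash
python3 - <<'E'
from h import *
p,d=robot.camera("top");cv2.imwrite("pics/top2.png",p[:,:,::-1])
q=np.zeros_like(p);q[90:230,190:470]=p[90:230,190:470]
for b in boards(q,lo=180): print(b)
s=robot.state();print(s["ee_pos"],s["tcp_rot"])
cv2.imwrite("pics/c5.png",cv2.resize(p[90:230,300:470,::-1],None,fx=4,fy=4,interpolation=cv2.INTER_CUBIC))
E
```

```text
(array([456., 206.]), array([ 411.4, -401.3]), array([ 89.7, 207.9]), 58.0)
(array([406., 160.]), array([ 533.5, -241.6]), array([127.3, 128.3]), 87.8)
(array([329., 137.]), array([604.7, -33.8]), array([128.3, 128.4]), 87.2)
(array([254., 136.]), array([612.4, 177.4]), array([128.9, 128.4]), 87.3)
[ 0.40101772 -0.2428923   0.17407334] [ 9.99718207e-01 -2.37381222e-02 -8.85930072e-05 -1.52099425e-05]
```

View pics/c5.png

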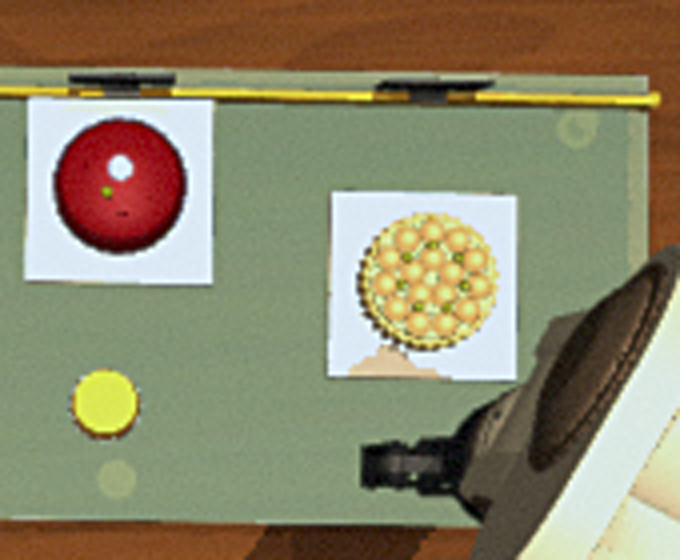

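The board is now at (534, -241.6) mm, square at about -2.3° and in line with its place. Its rear edge runs along crop row 378, and the gripper is clear behind it. I'll lower behind the board, then push forward.

Emit:
jog_arm --pt "8.5 3.2 -0.6 0 0 0 0" --pt "8.5 3.2 -0.6 5 0 0 0" --pt "8.5 3.2 -0.6 9 0 0 0" --pt "8.5 3.2 -0.6 11 0 0 0" --pt "8.5 3.2 -0.6 12 0 0 0" --pt "8.5 3.2 -0.6 12 0 0 0" --pt "8.5 3.2 -0.6 12 0 0 0"

```text
t: 6.55
ee_pos: [0.4338, -0.2391, 0.0555]
tcp_rot: [1.0, -0.025, 0.001, 0.0]
contact_force: [0.3, 0.3, 0.6]
opening: 0.99
finger_force: 0.0
```

Emit:
jog_arm --pt "8.5 1 0 0.15 0 0 0" --pt "8.5 1.8 0 0.15 0 0 0" --pt "8.5 2.3 0 0.15 0 0 0" --pt "8.5 2.8 0 0.15 0 0 0" --pt "8.5 3.4 0 0.15 0 0 0" --pt "8.5 4.1 0 0.15 0 0 0" --pt "8.5 4.8 0 0.15 0 0 0" --pt "8.5 5.5 0 0.15 0 0 0" --pt "8.5 6.0 0 0.15 0 0 0" --pt "8.5 6.0 0 0.15 0 0 0"

```text
t: 7.55
ee_pos: [0.4937, -0.2418, 0.0528]
tcp_rot: [1.0, -0.025, -0.0, 0.0]
contact_force: [0.6, -0.3, 0.5]
opening: 0.997
finger_force: 0.0
```

```bash
python3 - <<'E'
from h import *
p,d=robot.camera("top");q,_=robot.camera("side")
a=cv2.resize(p[90:230,300:470,::-1],(400,330));b=cv2.resize(q[90:190,260:380,::-1],(400,330),interpolation=cv2.INTER_CUBIC)
cv2.imwrite("pics/c6.png",np.hstack([a,b]))
E
```

```text
(no output)
```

View pics/c6.png

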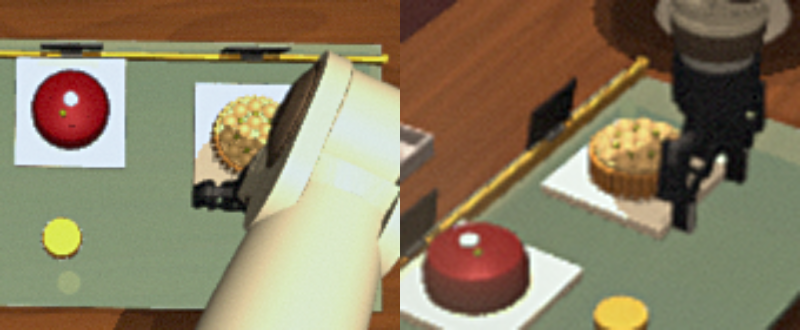

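The board slides squarely; its left front corner is at (195,82) and the gap to the rail is about 25 mm. I'll continue slowly and watch the force.

Emit:
jog_arm --pt "8.5 0.5 0 0 0 0 0" --pt "8.5 1.0 0 0 0 0 0" --pt "8.5 1.5 0 0 0 0 0" --pt "8.5 1.9 0 0 0 0 0" --pt "8.5 2.2 0 0 0 0 0" --pt "8.5 2.4 0 0 0 0 0" --pt "8.5 2.4 0 0 0 0 0"

```text
t: 8.35
ee_pos: [0.5176, -0.243, 0.0527]
tcp_rot: [1.0, -0.025, 0.0, -0.0]
contact_force: [0.4, -0.0, 0.2]
opening: 0.996
finger_force: 0.3
```

Emit:
jog_arm --pt "8.5 0.1 0 0 0 0 0" --pt "8.5 0.2 0 0 0 0 0" --pt "8.5 0.2 0 0 0 0 0"

```text
t: 8.65
ee_pos: [0.5192, -0.2431, 0.0527]
tcp_rot: [1.0, -0.025, 0.0, -0.0]
contact_force: [-3.0, -0.3, 0.1]
opening: 0.993
finger_force: 1.1
```

Emit:
jog_arm --pt "8.5 0.1 0 0 0 0 0" --pt "8.5 0.1 0 0 0 0 0"

```text
t: 8.85
ee_pos: [0.5202, -0.2431, 0.0527]
tcp_rot: [1.0, -0.025, 0.0, -0.0]
contact_force: [-1.9, 0.2, -1.4]
opening: 0.997
finger_force: 1.0
```

Emit:
jog_arm --pt "8.5 0.1 0 0 0 0 0" --pt "8.5 0.2 0 0 0 0 0" --pt "8.5 0.2 0 0 0 0 0"

```text
t: 9.15
ee_pos: [0.5213, -0.2432, 0.0527]
tcp_rot: [1.0, -0.025, -0.001, -0.0]
contact_force: [-7.5, -0.7, 2.6]
opening: 0.992
finger_force: 3.9
```

The force has risen to 7.5 N with the motion lagging, so the board is against the rail. I'll back off, rise and look.

Emit:
jog_arm --pt "8.5 -0.3 0 0 0 0 0" --pt "8.5 -1.2 0 0 0 0 0" --pt "8.5 -3 0 0 0 0 0" --pt "8.5 -6 0 0 0 0 0" --pt "8.5 -8 0 -4 0 0 0" --pt "8.5 -11 0 -8 0 0 0" --pt "8.5 -14 0 -12 0 0 0" --pt "8.5 -14 0 -12 0 0 0" --pt "8.5 -14 0 -12 0 0 0"

```text
t: 10.05
ee_pos: [0.3824, -0.2366, 0.1741]
tcp_rot: [1.0, -0.025, 0.002, 0.001]
contact_force: [0.8, -0.0, -1.0]
opening: 0.994
finger_force: 0.0
```

```bash
python3 - <<'E'
from h import *
p,d=robot.camera("top")
q=np.zeros_like(p);q[90:230,190:470]=p[90:230,190:470]
for b in boards(q,lo=180): print(b)
q,_=robot.camera("side")
a=cv2.resize(p[90:190,300:470,::-1],(800,470),interpolation=cv2.INTER_CUBIC)
cv2.imwrite("pics/c7.png",a)
print(robot.state()["contact_force"])
E
```

```text
(array([455., 206.]), array([ 405.1, -380.8]), array([ 43.1, 172.3]), 57.7)
(array([406., 139.]), array([ 595.4, -246.3]), array([128.2, 128.9]), 87.8)
(array([329., 137.]), array([604.7, -33.8]), array([128.3, 128.4]), 87.2)
(array([254., 136.]), array([612.4, 177.3]), array([129. , 128.4]), 87.3)
[ 0.23401237 -0.08797559 -0.3027031 ]
```

View pics/c7.png

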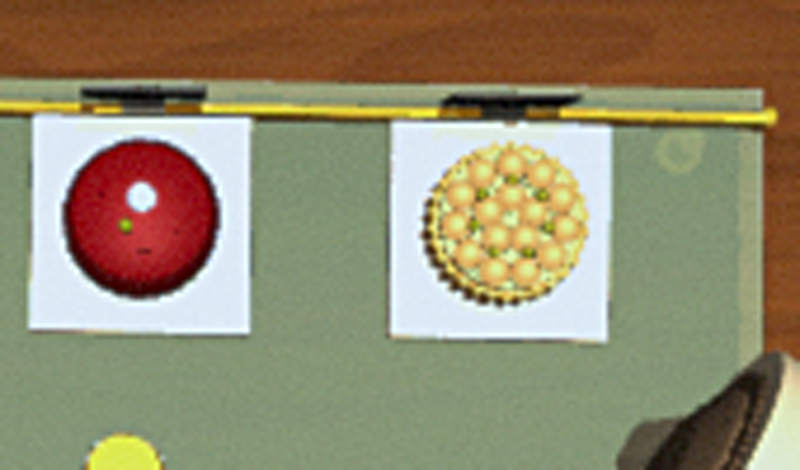

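The board lies flush and square along the rail, with its edges at crop columns 390 to 612 (centre 501). The ticket's base on the rail spans about 443 to 560 (centre 501). The row spacing also matches, so I'm handing in.

```bash
python3 -c "
from plant import robot
print(robot.hand_in())"
```

```text
the job is handed in; nothing more can be done
None
```

I slid the tart by its board until it was flat and square against the brass rail, centred behind the free ticket, and handed the job in at about 10 s. The last top view put it about 1–2 mm from its place, and the hand-in gave no verdict.

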